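# Put the power banks away in the charging drawer

### The job

Tidy up for the night: pull the charging drawer right out, take the spectacle case out of it and lay it flat and lengthwise on the marble slab, not hanging over its edges, and lay every white power bank that is out on the table flat and fully down in a pocket of the drawer, one to a pocket. With all of that done, push the drawer gently home, without slamming it, until its catch pulls it fully shut, and leave the mug and the remote control where they are.

Things in the scene. Friction and masses are not known exactly. Their poses are not given: they have to be found in the camera images.
- drawer (a joint): opening of the charging drawer in m: 0 = home, 0.17 = fully out; starts 0.06 to 0.08. Oak front panel 340 mm wide, 12 mm thick, top edge 72 mm above the table; slides out along the unit's -x. Drags about 1.5 N; a sprung catch resists with about 8 N from 14 to 6 mm before home, then pulls it shut onto its stop and holds it with 3 N. Over 0.4 m/s is slamming
- unit: low oak charging unit, 200 mm deep (x), 345 mm wide (y), 86 mm tall; origin at the centre of its underside on the table; its front is at x = -100 mm in its own frame, its -x axis is the way the drawer opens. A white phone stand is fixed on the rear of its top (from own x = +20 mm back, to 215 mm above the table). Fixed in a run, but turned and placed anew each time
- drawer_handle (a point): middle of the dark steel bar handle of the drawer: the bar is 10 mm thick, 100 mm long along the drawer's y, at 46 mm above the table, its centre line 38 mm in front of the drawer's 12 mm thick front panel (50 mm in front of the unit's front when shut), with a clear 33 mm gap behind it into which closed fingers can be lowered to pull. Axes as the unit's. The bar can be pushed too
- pocket0 (a point): centre of the floor of pocket 0 in the drawer's grey insert (4 in a row across the drawer, 76 mm apart, pocket 0 at the unit's -y end): a rectangle 117 mm along the unit's x by 53 mm along y, 10 mm deep, edges chamfered 4 mm; floor 21 mm, insert top 31 mm above the table; centre 69 mm behind the inner face of the front panel. Axes as the unit's; moves with the drawer
- pocket1 (a point): centre of the floor of pocket 1 in the drawer's grey insert (4 in a row across the drawer, 76 mm apart, pocket 0 at the unit's -y end): a rectangle 117 mm along the unit's x by 53 mm along y, 10 mm deep, edges chamfered 4 mm; floor 21 mm, insert top 31 mm above the table; centre 69 mm behind the inner face of the front panel. Axes as the unit's; moves with the drawer
- pocket2 (a point): centre of the floor of pocket 2 in the drawer's grey insert (4 in a row across the drawer, 76 mm apart, pocket 0 at the unit's -y end): a rectangle 117 mm along the unit's x by 53 mm along y, 10 mm deep, edges chamfered 4 mm; floor 21 mm, insert top 31 mm above the table; centre 69 mm behind the inner face of the front panel. Axes as the unit's; moves with the drawer
- pocket3 (a point): centre of the floor of pocket 3 in the drawer's grey insert (4 in a row across the drawer, 76 mm apart, pocket 0 at the unit's -y end): a rectangle 117 mm along the unit's x by 53 mm along y, 10 mm deep, edges chamfered 4 mm; floor 21 mm, insert top 31 mm above the table; centre 69 mm behind the inner face of the front panel. Axes as the unit's; moves with the drawer
- bank0: white plastic power bank, a flat block 110 mm (own x) by 46 mm (own y) by 24 mm tall, about 0.16 kg; origin at the centre of its underside, z up. All power banks are alike and fit any pocket either way round; 2 to 4 are present, and start flat on the bare table to the robot's right (x 0.39 to 0.55 m, y -0.46 to -0.18 m)
- bank1: white plastic power bank, a flat block 110 mm (own x) by 46 mm (own y) by 24 mm tall, about 0.16 kg; origin at the centre of its underside, z up. All power banks are alike and fit any pocket either way round; 2 to 4 are present, and start flat on the bare table to the robot's right (x 0.39 to 0.55 m, y -0.46 to -0.18 m)
- bank2: white plastic power bank, a flat block 110 mm (own x) by 46 mm (own y) by 24 mm tall, about 0.16 kg; origin at the centre of its underside, z up. All power banks are alike and fit any pocket either way round; 2 to 4 are present, and start flat on the bare table to the robot's right (x 0.39 to 0.55 m, y -0.46 to -0.18 m)
- bank3: white plastic power bank, a flat block 110 mm (own x) by 46 mm (own y) by 24 mm tall, about 0.16 kg; origin at the centre of its underside, z up. All power banks are alike and fit any pocket either way round; 2 to 4 are present, and start flat on the bare table to the robot's right (x 0.39 to 0.55 m, y -0.46 to -0.18 m)
- case: dark brown hard spectacle case, 150 mm (own x) by 56 mm (own y) by 38 mm tall with rounded edges, about 0.12 kg; origin at the centre of its underside. It starts lying across the pockets on the drawer's insert, long side along the drawer's front panel, partly under the unit's top until the drawer is pulled out (it rides along)
- slab: fixed white marble slab on the table, 200 mm (own x) by 120 mm (own y), 12 mm thick; origin at the centre of its underside, so its top is 12 mm above that. The case belongs on it, along its length
- mug: white mug, 76 mm across, 80 mm tall, standing in front of the unit; origin at the centre of its foot. Leave alone
- remote: black television remote control, 165 x 40 x 18 mm (own x, y, z), lying on the table; origin at the centre of its underside. Leave alone
Things that resemble listed ones, but are neither listed nor needed, are in the scene too. What is meant by the case is not green or orange, and is the smaller of those in its own colour.

How it is judged:
On the way, in this order (a step that is already met when the one before it is completed fails the run):
1. With the drawer pulled out, the spectacle case lies on the marble slab and every power bank lies seated in a pocket (value of joint drawer above 0.12 m and x of case in the frame of slab between -0.032 and 0.032 m and y of case in the frame of slab between -0.037 and 0.037 m and z of case in the frame of slab between 0.008 and 0.018 m and angle between the x axis of case and the x axis of slab, either way round below 0.5 rad and angle between case's own z axis and vertical below 0.1 rad and ((horizontal distance between bank0 and pocket0 below 0.008 m and z of bank0 in the frame of pocket0 below 0.003 m and angle between bank0's own z axis and vertical below 0.06 rad) or (horizontal distance between bank0 and pocket1 below 0.008 m and z of bank0 in the frame of pocket1 below 0.003 m and angle between bank0's own z axis and vertical below 0.06 rad) or (horizontal distance between bank0 and pocket2 below 0.008 m and z of bank0 in the frame of pocket2 below 0.003 m and angle between bank0's own z axis and vertical below 0.06 rad) or (horizontal distance between bank0 and pocket3 below 0.008 m and z of bank0 in the frame of pocket3 below 0.003 m and angle between bank0's own z axis and vertical below 0.06 rad)) and ((horizontal distance between bank1 and pocket0 below 0.008 m and z of bank1 in the frame of pocket0 below 0.003 m and angle between bank1's own z axis and vertical below 0.06 rad) or (horizontal distance between bank1 and pocket1 below 0.008 m and z of bank1 in the frame of pocket1 below 0.003 m and angle between bank1's own z axis and vertical below 0.06 rad) or (horizontal distance between bank1 and pocket2 below 0.008 m and z of bank1 in the frame of pocket2 below 0.003 m and angle between bank1's own z axis and vertical below 0.06 rad) or (horizontal distance between bank1 and pocket3 below 0.008 m and z of bank1 in the frame of pocket3 below 0.003 m and angle between bank1's own z axis and vertical below 0.06 rad)) and ((horizontal distance between bank2 and pocket0 below 0.008 m and z of bank2 in the frame of pocket0 below 0.003 m and angle between bank2's own z axis and vertical below 0.06 rad) or (horizontal distance between bank2 and pocket1 below 0.008 m and z of bank2 in the frame of pocket1 below 0.003 m and angle between bank2's own z axis and vertical below 0.06 rad) or (horizontal distance between bank2 and pocket2 below 0.008 m and z of bank2 in the frame of pocket2 below 0.003 m and angle between bank2's own z axis and vertical below 0.06 rad) or (horizontal distance between bank2 and pocket3 below 0.008 m and z of bank2 in the frame of pocket3 below 0.003 m and angle between bank2's own z axis and vertical below 0.06 rad)) and ((horizontal distance between bank3 and pocket0 below 0.008 m and z of bank3 in the frame of pocket0 below 0.003 m and angle between bank3's own z axis and vertical below 0.06 rad) or (horizontal distance between bank3 and pocket1 below 0.008 m and z of bank3 in the frame of pocket1 below 0.003 m and angle between bank3's own z axis and vertical below 0.06 rad) or (horizontal distance between bank3 and pocket2 below 0.008 m and z of bank3 in the frame of pocket2 below 0.003 m and angle between bank3's own z axis and vertical below 0.06 rad) or (horizontal distance between bank3 and pocket3 below 0.008 m and z of bank3 in the frame of pocket3 below 0.003 m and angle between bank3's own z axis and vertical below 0.06 rad))), for 0.2 s.
2. The drawer is home past its catch (value of joint drawer below 0.003 m), for 0.2 s.
At the end, for the whole second after the job is handed in: Drawer shut to within 3 mm; every bank present in a pocket: within 8 mm of its centre, 3 mm of its floor, 0.06 rad of level; the case flat and at rest on the slab, centred within 32 mm along and 37 mm across, within 0.5 rad of its length (value of joint drawer below 0.003 m and x of case in the frame of slab between -0.032 and 0.032 m and y of case in the frame of slab between -0.037 and 0.037 m and z of case in the frame of slab between 0.008 and 0.018 m and angle between the x axis of case and the x axis of slab, either way round below 0.5 rad and angle between case's own z axis and vertical below 0.1 rad and ((horizontal distance between bank0 and pocket0 below 0.008 m and z of bank0 in the frame of pocket0 below 0.003 m and angle between bank0's own z axis and vertical below 0.06 rad) or (horizontal distance between bank0 and pocket1 below 0.008 m and z of bank0 in the frame of pocket1 below 0.003 m and angle between bank0's own z axis and vertical below 0.06 rad) or (horizontal distance between bank0 and pocket2 below 0.008 m and z of bank0 in the frame of pocket2 below 0.003 m and angle between bank0's own z axis and vertical below 0.06 rad) or (horizontal distance between bank0 and pocket3 below 0.008 m and z of bank0 in the frame of pocket3 below 0.003 m and angle between bank0's own z axis and vertical below 0.06 rad)) and ((horizontal distance between bank1 and pocket0 below 0.008 m and z of bank1 in the frame of pocket0 below 0.003 m and angle between bank1's own z axis and vertical below 0.06 rad) or (horizontal distance between bank1 and pocket1 below 0.008 m and z of bank1 in the frame of pocket1 below 0.003 m and angle between bank1's own z axis and vertical below 0.06 rad) or (horizontal distance between bank1 and pocket2 below 0.008 m and z of bank1 in the frame of pocket2 below 0.003 m and angle between bank1's own z axis and vertical below 0.06 rad) or (horizontal distance between bank1 and pocket3 below 0.008 m and z of bank1 in the frame of pocket3 below 0.003 m and angle between bank1's own z axis and vertical below 0.06 rad)) and ((horizontal distance between bank2 and pocket0 below 0.008 m and z of bank2 in the frame of pocket0 below 0.003 m and angle between bank2's own z axis and vertical below 0.06 rad) or (horizontal distance between bank2 and pocket1 below 0.008 m and z of bank2 in the frame of pocket1 below 0.003 m and angle between bank2's own z axis and vertical below 0.06 rad) or (horizontal distance between bank2 and pocket2 below 0.008 m and z of bank2 in the frame of pocket2 below 0.003 m and angle between bank2's own z axis and vertical below 0.06 rad) or (horizontal distance between bank2 and pocket3 below 0.008 m and z of bank2 in the frame of pocket3 below 0.003 m and angle between bank2's own z axis and vertical below 0.06 rad)) and ((horizontal distance between bank3 and pocket0 below 0.008 m and z of bank3 in the frame of pocket0 below 0.003 m and angle between bank3's own z axis and vertical below 0.06 rad) or (horizontal distance between bank3 and pocket1 below 0.008 m and z of bank3 in the frame of pocket1 below 0.003 m and angle between bank3's own z axis and vertical below 0.06 rad) or (horizontal distance between bank3 and pocket2 below 0.008 m and z of bank3 in the frame of pocket2 below 0.003 m and angle between bank3's own z axis and vertical below 0.06 rad) or (horizontal distance between bank3 and pocket3 below 0.008 m and z of bank3 in the frame of pocket3 below 0.003 m and angle between bank3's own z axis and vertical below 0.06 rad)) and velocity of joint drawer between -0.02 and 0.02 m/s and linear speed of case below 0.02 m/s); the robot touches nothing.
It fails at once if the drawer is slammed (closing faster than 0.4 m/s) (velocity of joint drawer below -0.4 m/s).
It fails at once if the mug is moved more than 5 cm or tipped (distance of mug from where it was at the start of the episode above 0.05 m or angle between mug's own z axis and vertical above 0.5 rad).
It fails at once if the remote control is moved more than 6 cm (distance of remote from where it was at the start of the episode above 0.06 m).
Of bank0, bank1, bank2, bank3 only 2 to 4 are there at a start; the rules pass over those that are not, and their reading is None.
At some moment in a run one of bank0, bank1, bank2, bank3 may be knocked a few centimetres aside while the robot is not near it.
Once in a run the grip may slacken for a moment while it holds something.
It also fails if it takes over 210 s, if anything falls off the work surface, if the arm or the gripper's body presses on something with over 40 N, if the wrist force passes 120 N, or if a joint passes its speed limit or range.

### The arm

A 6-joint arm with a two-finger parallel gripper is mounted at the origin on the work surface. World frame = base frame: x ahead of the robot, y to its left, z up, the work surface at z = 0. Lengths are in m, angles in rad, forces in N, time in s.
With the tool pointing down it reaches from about 0.35 to 0.725 m from the base axis. Payload 6 kg.
Tool frame: the origin (TCP) lies at the very end of the fingers, on their centre line; the grasp point (between the pads) lies 19 mm behind it (r.grip_point_offset is the distance from the TCP to the grasp point, in m); z points along the fingers, y is the line along which they close (so a half turn about z gives the same grasp; the last joint's range is limited). The gripper opens to 85 mm and grips with 20 to 120 N. Pads are 22 mm wide; open, the fingers measure 114 mm over their backs; the gripper's body (76 mm by 85 mm) begins 54 mm behind the grasp point. The pads swing forward as they close: fully open they stand 13 mm farther back than shut.
Start: joints at [-0.851, 0.04, 0.085, 0, -1.615, -0.334], TCP at [0.226, -0.556, 0.231] pointing down, gripper open.
Joint ranges: [-2.56, 2.56], [-1.29, 2.01], [-1.08, 1.49], [-3.29, 1.98], [-2.81, -0.18], [-2.99, 2.99]. Speed limits (rad/s): [2.57, 2.57, 3.01, 3.14, 3.14, 3.14].

### API

Orientations are given as a rotation vector (axis times angle).
In Python, from cell import r, eyes gives the robot as it stands. The module is installed in compiled form; this text tells all that it offers.
- The arm moves only by the tool move_arm, never from a script. Its argument "increments" is text: rows parted by semicolons, each of 5 numbers parted by spaces: the shift along the tool's x, y, z in units of 15 cm (1.0 is 15 cm), then the turn about the tool's z in units of 8 degrees (1.0 is 8 degrees), then the opening, from 0 (shut) to 1 (fully open). In form: tx ty tz twist fingers; .... A call has 1 to 12 rows; each row shifts and turns the commanded pose from where the row before left it, along the tool's axes as they then stand; what a row does not reach is not made up. A row lasts 1/8 s, in which the tool goes at most 62.5 mm and 10.7 degrees, less where a joint would pass 70% of its speed; a pose out of reach is approached as far as the arm can. A call with a number of a shift or a turn outside -1 to 1 is refused whole. A call with a gripper value outside its range is refused whole. The fingers move at their own pace and stop on an object; the grip force is fixed at half the most. Time passes only in rows, so rows that do not move let the fingers close. It gives the time, the measured TCP pose, the force, the opening and the grip force at its end, in the units of the state.
- r.read_state(): the state, without advancing time (a new reading comes with each control period).
- eyes.read_camera(name): name is "side" or "top"; returns a dict with "pixels" (420x560x3 uint8, red, green, blue), "fx", "fy", "cx", "cy" (pixels), "R" (3x3) and "t" (3): a world point X has camera coordinates R X + t. Camera axes: x right, y down, z forward; pixel columns grow to the right and rows downward; lengths in m; the calibration is good to about 2 mm. A picture is of the moment at which its call begins. There is no depth.
- r.close_job(): hands the job in; it is judged then, once.
The state is a dict: "time": time; "joint_positions": joint angles; "joint_velocities": joint speeds; "joint_efforts": joint torques, N m; "tool_pos": TCP position; "eef_rot": TCP orientation; "contact_force": force on the tool from outside, world axes, zero at the start; "torque": the same for the moment, N m; "opening": finger opening in m; "gripper_force": force on a finger pad.
Only numpy, scipy, OpenCV 4.12 (cv2) and the standard library are available. Lean on these libraries where they do the work, as an engineer would, in place of code of your own. Each camera call takes 0.05 s, during which the arm holds its last target. There are 200 camera calls.

## Working session

There is one attempt and no reset: what is moved stays moved. The work goes in short steps, Python scripts to look and compute and a tool call to move; the robot and the scene stay as the last step left them, time stands still between calls to the robot, and variables do not carry over. Pictures are saved under pics/ and viewed, at most 16 in all, crops included, and the job is handed in when it is done.

Besides the shell and the picture viewer there is one more tool, called after "Request:" by a JSON object that holds its "name" and its "arguments", one argument or row to a line. move_arm: Moves the arm, as the interface text tells. Shifts and turns lie within -1 to 1; 1 stands for 15 cm of shift or 8 degrees of turn. Its arguments: {"type":"object","properties":{"increments":{"type":"string"}},"required":["increments"]}

```bash
mkdir -p pics; cat > h.py <<'E'
import numpy as np, cv2
from cell import r, eyes
def snap(name,fn,crop=None,s=1):
    c=eyes.read_camera(name); im=cv2.cvtColor(c["pixels"],cv2.COLOR_RGB2BGR)
    if crop: x0,y0,x1,y1=crop; im=im[y0:y1,x0:x1]
    if s!=1: im=cv2.resize(im,None,fx=s,fy=s,interpolation=cv2.INTER_CUBIC)
    cv2.imwrite("pics/"+fn,im); return c
def w(c,u,v,z):
    R,t=np.array(c["R"]),np.array(c["t"])
    d=R.T@np.array([(u-c["cx"])/c["fx"],(v-c["cy"])/c["fy"],1]); o=-R.T@t
    return o+d*(z-o[2])/d[2]
def px(c,X):
    p=np.array(c["R"])@np.array(X)+np.array(c["t"]); return np.array([c["fx"]*p[0]/p[2]+c["cx"],c["fy"]*p[1]/p[2]+c["cy"]])
E
python3 - <<'E'
from h import *
c=snap("top","top0.png",s=1.4); d=snap("side","side0.png",s=1.4)
for q in(c,d): print(q["fx"],q["cx"],q["cy"],np.round(q["R"],3).tolist(),np.round(-np.array(q["R"]).T@q["t"],3))
print(r.read_state())
E
```

```text
436.2477267736837 282.31699777823104 212.4790052452203 [[0.008, -1.0, -0.003], [-0.99, -0.007, -0.142], [0.142, 0.004, -0.99]] [0.356 0.035 1.231]
478.73264713401704 284.61589521056396 204.32768824333908 [[-0.892, -0.452, -0.012], [-0.246, 0.506, -0.827], [0.38, -0.734, -0.563]] [-0.014  1.059  0.846]
{'time': 0.1, 'joint_positions': array([-8.51291933e-01,  4.07510214e-02,  8.38996817e-02, -4.18399704e-04,
       -1.61547751e+00, -3.33691680e-01]), 'joint_velocities': array([-9.34290345e-04, -2.05525494e-03,  3.08185260e-03,  2.13098358e-03,
        3.88093475e-05, -5.23400524e-04]), 'joint_efforts': array([-5.68863659e-03, -3.69345760e+01,  3.48279619e+01,  6.95170105e+00,
       -4.55869100e-03, -1.93014364e-05]), 'tool_pos': array([ 0.2257446 , -0.55559666,  0.23037109]), 'eef_rot': array([ 6.02231228e-01, -3.08291215e+00, -2.41082406e-03]), 'contact_force': array([-0.03428487, -0.42557123, -0.14555361]), 'torque': array([-0.04592474,  0.03159233, -0.01532126]), 'gripper_force': 0.0, 'opening': 0.08523388402344172}
```

View pics/top0.png

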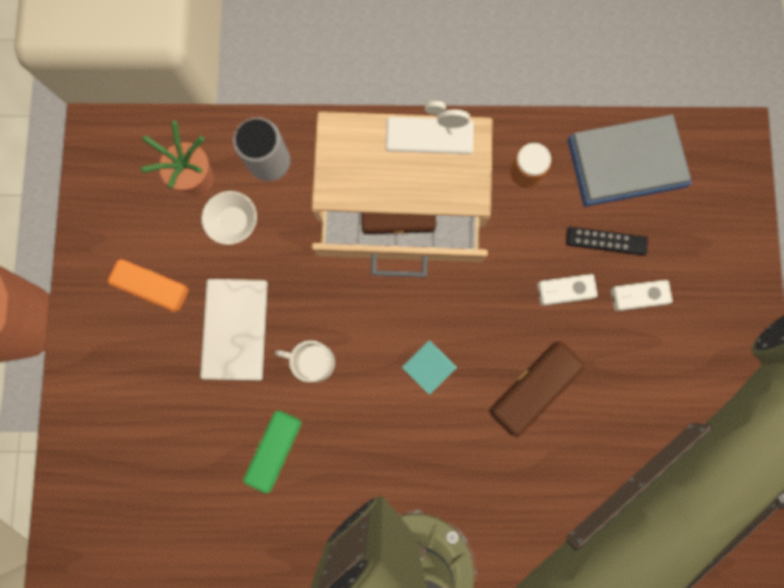

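View pics/side0.png

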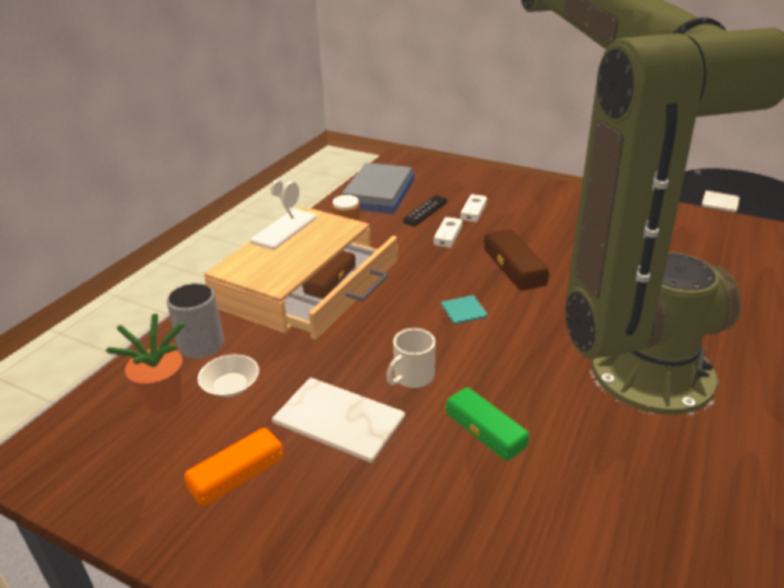

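Top view: the unit sits at about (400,165), the drawer handle at about (400,273), and the dark brown case in the drawer at (398,222). The slab is at (234,330), two banks at (568,290) and (642,295), the mug at (312,361) and the remote at (607,241). The large brown case at (538,388), plus the green and orange ones, are decoys. Next I'll enlarge the key regions.

```bash
python3 - <<'E'
from h import *
c=eyes.read_camera("top"); im=cv2.cvtColor(c["pixels"],cv2.COLOR_RGB2BGR)
a=cv2.resize(im[70:205,215:360],None,fx=4,fy=4,interpolation=cv2.INTER_CUBIC)
b=cv2.resize(im[180,:][None][:,:1],(1,1))
cv2.imwrite("pics/a.png",a)
cv2.imwrite("pics/b.png",cv2.resize(im[185:240,375:490],None,fx=6,fy=6,interpolation=cv2.INTER_CUBIC))
for n,l,z in [("slab",[(208,279),(267,280),(263,380),(201,379)],.012)]:
    P=np.array([w(c,u/1.4,v/1.4,z) for u,v in l]); print(n,P.round(3).tolist(),P.mean(0).round(4))
# whites in the bank zone
g=c["pixels"].astype(int); m=((g.min(2)>170)).astype(np.uint8)
n,L,S,C=cv2.connectedComponentsWithStats(m)
for i in range(1,n):
    if 60<S[i,4]<1500:
        rr=cv2.minAreaRect(np.argwhere(L==i)[:,::-1].astype(np.float32)); print(S[i],np.round(rr[0],1),np.round(rr[1],1),round(rr[2],1),w(c,*rr[0],.024).round(4))
E
```

```text
slab [[0.566, 0.421, 0.012], [0.565, 0.301, 0.012], [0.364, 0.301, 0.012], [0.365, 0.424, 0.012]] [0.4647 0.3616 0.012 ]
[  76    0   55   37 1110] [103.2  16.8] [53.2 36.3] 2.9 [1.1165 0.5811 0.024 ]
[ 276   83   63   26 1327] [307.   95.8] [62.  23.8] 2.2 [ 0.8722 -0.0287  0.024 ]
[371 103  22  21 375] [381.5 113. ] [20. 21.] 90.0 [ 0.8214 -0.2437  0.024 ]
[  5 124  10  14  77] [  9.8 130.9] [10.3 10.7] 26.6 [0.7605 0.8269 0.024 ]
[145 139  31  35 747] [159.2 157.3] [32.9 28.3] 42.3 [0.6852 0.3927 0.024 ]
[386 197  40  20 537] [405.5 206.2] [15.7 38.4] 82.1 [ 0.5493 -0.3042  0.024 ]
[440 201  40  20 535] [459.1 210.2] [15.7 38.4] 82.4 [ 0.5392 -0.4535  0.024 ]
[212 246  25  26 485] [224.1 258.7] [23.7 24.6] 63.4 [0.3992 0.1999 0.024 ]
```

View pics/a.png

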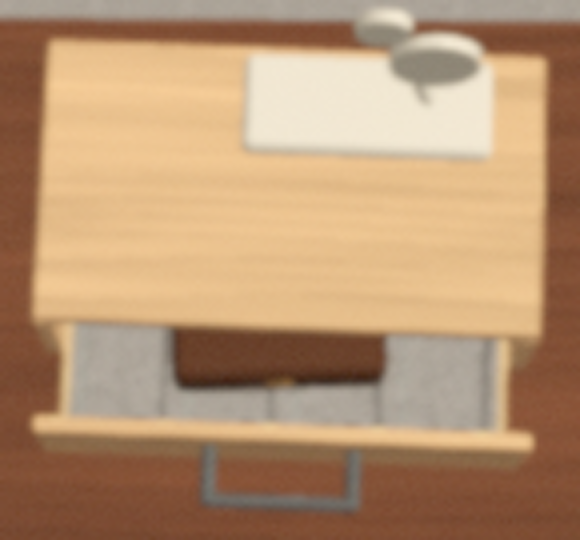

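View pics/b.png

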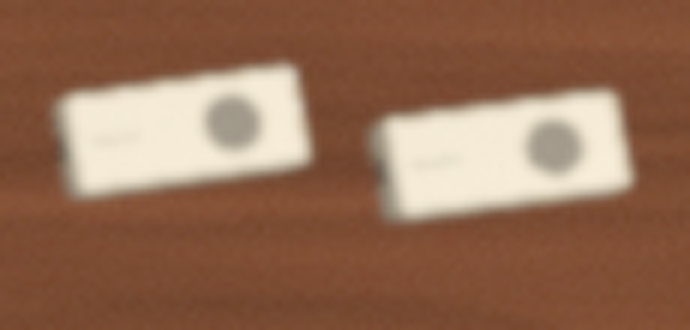

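Crop a: unit top front corners at (33,322) and (541,338), handle bar from (205,500) to (355,506), case front edge at y≈385 and x 175–385. Crop b: two banks, both tilted about 7°.

```bash
cat >> h.py <<'E'
from scipy.spatial.transform import Rotation as Ro
def plan(x,y,z,phi,s=None):
    """phi = world angle (deg) of tool y axis, mod 180. prints twist units and shift units AFTER twisting"""
    s=s or r.read_state(); M=Ro.from_rotvec(s["eef_rot"]).as_matrix()
    a=np.degrees(np.arctan2(M[1,1],M[0,1])); d=(phi-a+90)%180-90
    M2=M@Ro.from_euler('z',-d,degrees=True).as_matrix()
    e=np.array([x,y,z])-s["tool_pos"]
    print("at",s["tool_pos"].round(4),"yaxis",a.round(2),"q6",s["joint_positions"][5].round(2),"| twist",round(-d/8,3),"shift now",(M.T@e/.15).round(3),"after twist",(M2.T@e/.15).round(3))
E
python3 - <<'E'
from h import *
c=eyes.read_camera("top")
f=lambda u,v,z:w(c,215+u/4,70+v/4,z)
A,B,C,D=[f(*p,.086) for p in((33,322),(541,338),(48,40),(546,58))]
for n,p in(("FL",A),("FR",B),("RL",C),("RR",D)):print(n,p.round(4))
d=A-B;print("y axis ang",np.degrees(np.arctan2(d[1],d[0])),np.linalg.norm(d), np.linalg.norm(A-C))
h1,h2=f(205,500,.046),f(355,506,.046);print("handle",h1.round(4),h2.round(4),(h1+h2)/2,np.degrees(np.arctan2(*(h1-h2)[[1,0]])))
p1,p2=f(33,420,.072),f(533,438,.072);print("panel",p1.round(4),p2.round(4),(p1+p2)/2,np.degrees(np.arctan2(*(p1-p2)[[1,0]])))
e1,e2=f(175,385,.05),f(385,380,.05);print("case front",e1,e2)
for o in((375,185,[(60,97),(296,65),(312,162),(72,197)]),(375,185,[(378,120),(618,90),(632,188),(392,218)])):
    P=np.array([w(c,o[0]+u/6,o[1]+v/6,.022) for u,v in o[2]]);q=P[0]-P[1];print("bank",P.mean(0).round(4),np.degrees(np.arctan2(q[1],q[0])),np.linalg.norm(q),np.linalg.norm(P[1]-P[2]))
E
```

```text
FL [0.6886 0.2016 0.086 ]
FR [ 0.6798 -0.1421  0.086 ]
RL [0.8903 0.1966 0.086 ]
RR [ 0.8793 -0.1484  0.086 ]
y axis ang 88.53817333088682 0.34377585148443685 0.20179364743564596
handle [0.5743 0.0852 0.046 ] [ 0.5708 -0.0184  0.046 ] [0.57257317 0.03341048 0.046     ] 88.08902594195476
panel [0.6239 0.2018 0.072 ] [ 0.6138 -0.1378  0.072 ] [0.61888366 0.03195735 0.072     ] 88.30072663357676
case front [0.65456886 0.10690643 0.05      ] [ 0.6591582  -0.03893113  0.05      ]
bank [ 0.5483 -0.3056  0.022 ] 98.21765575200722 0.11210154445052593 0.046260790865144494
bank [ 0.5382 -0.4544  0.022 ] 97.59739303003876 0.1138016454704542 0.04641461869599816
```

```bash
python3 - <<'E'
from h import *
plan(.5936,.0325,.20,88.4)
E
```

```text
at [ 0.2257 -0.5557  0.2307] yaxis 112.11 q6 -0.33 | twist 2.963 shift now [-3.748  2.71   0.207] after twist [-2.342  3.988  0.207]
```

Request:
{"name": "move_arm", "arguments": {
  "increments": "0 0 0 0.99 0; 0 0 0 0.99 0; 0 0 0 0.98 0; -0.26 0.44 0 0 0; -0.26 0.44 0 0 0; -0.2 0.33 0 0 0; -0.2 0.33 0 0 0; -0.2 0.33 0 0 0; -0.2 0.33 0 0 0; -0.2 0.33 0 0 0; -0.2 0.33 0 0 0; 0 0 0 0 0"
}}

```text
time: 1.7
tool_pos: [0.4816, -0.1551, 0.2304]
eef_rot: [-0.036, -3.14, -0.001]
contact_force: [-1.1, -1.3, -0.2]
opening: -0.0
gripper_force: 0.0
```

```bash
python3 - <<'E'
from h import *
plan(.5936,.0325,.20,88.4)
plan(.5936,.0325,.026,88.4)
E
```

```text
at [ 0.4816 -0.1551  0.2304] yaxis 88.7 q6 -1.68 | twist 0.037 shift now [-0.718  1.267  0.202] after twist [-0.712  1.271  0.202]
at [ 0.4816 -0.1551  0.2304] yaxis 88.7 q6 -1.68 | twist 0.037 shift now [-0.72   1.266  1.362] after twist [-0.713  1.27   1.362]
```

Request:
{"name": "move_arm", "arguments": {
  "increments": "-0.18 0.32 0.05 0.04 0; -0.18 0.32 0.05 0 0; -0.18 0.32 0.05 0 0; -0.17 0.31 0.05 0 0; 0 0 0.3 0 0; 0 0 0.3 0 0; 0 0 0 0 0; 0 0 0 0 0"
}}

```text
time: 2.7
tool_pos: [0.5939, 0.0283, 0.1137]
eef_rot: [0.053, 3.138, -0.0]
contact_force: [0.0, 0.2, 0.6]
opening: 0.0002
gripper_force: 0.0
```

```bash
python3 - <<'E'
from h import *
plan(.5936,.0325,.026,88.4)
snap("side","s1.png",(120,120,320,270),4)
E
```

```text
at [0.5939 0.0283 0.1137] yaxis 88.08 q6 -1.99 | twist -0.04 shift now [0.004 0.028 0.585] after twist [0.004 0.028 0.585]
```

View pics/s1.png

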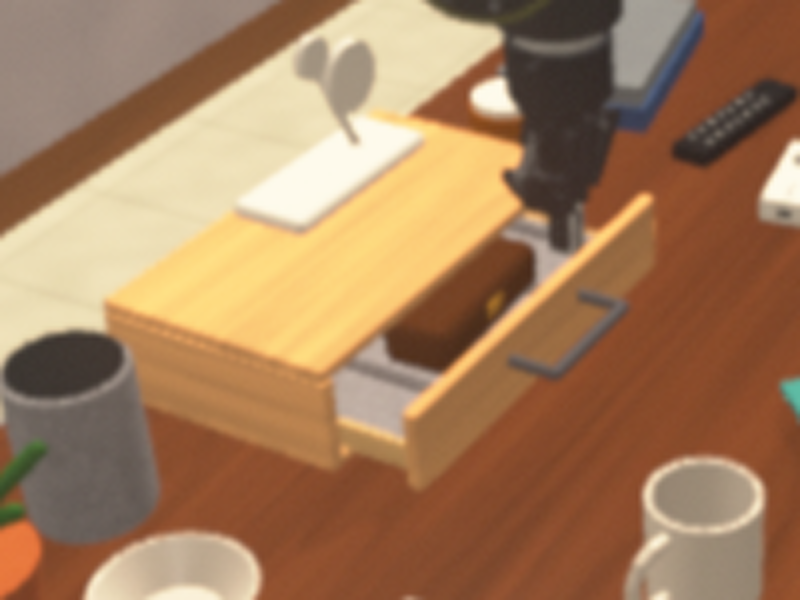

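The closed fingers sit above the gap behind the bar, and the case is in the drawer. Lowering and pulling.

Request:
{"name": "move_arm", "arguments": {
  "increments": "0 0.03 0.2 -0.03 0; 0 0 0.2 0 0; 0 0 0.18 0 0; 0 0 0 0 0; 0.08 0 0 0 0; 0.1 0 0 0 0; 0.1 0 0 0 0; 0.1 0 0 0 0; 0.1 0 0 0 0; 0.1 0 0 0 0; 0.1 0 0 0 0; 0.05 0 0 0 0"
}}

```text
time: 4.25
tool_pos: [0.4841, 0.037, 0.0267]
eef_rot: [0.044, 3.137, 0.003]
contact_force: [2.9, -0.5, 0.9]
opening: -0.0001
gripper_force: 1.3
```

Request:
{"name": "move_arm", "arguments": {
  "increments": "0.03 0 0 0 0; 0.02 0 0 0 0;0 0 0 0 0; -0.04 0 0 0 0; 0 0 -0.4 0 0; 0 0 -0.4 0 0; 0 0 -0.2 0 0; 0 -0.4 0 0 0; 0 -0.4 0 0 0; 0 -0.4 0 0 0; 0 -0.4 0 0 0; 0 0 0 0 1"
}}

```text
time: 5.75
tool_pos: [0.474, -0.2067, 0.1743]
eef_rot: [-0.055, -3.14, 0.0]
contact_force: [0.9, 0.7, 1.4]
opening: 0.0169
gripper_force: 0.0
```

```bash
python3 - <<'E'
from h import *
c=snap("top","t2.png",(190,80,490,270),2.6)
print(r.read_state()["contact_force"])
E
```

```text
[-0.35353953  0.52384981  0.28895442]
```

View pics/t2.png

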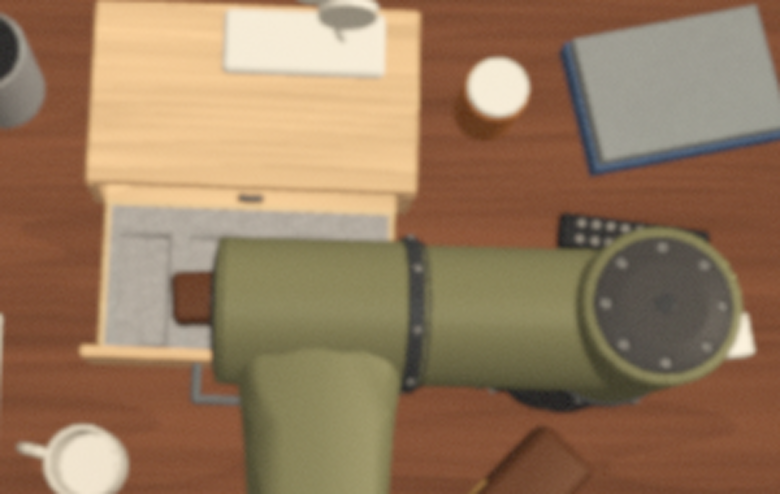

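The drawer is out (panel top edge near y≈350 in the crop) but the forearm hides the case, so I'm clearing the arm.

Request:
{"name": "move_arm", "arguments": {
  "increments": "0.2 -0.36 -0.1 0 1; 0.2 -0.36 0 0 1; 0.2 -0.36 0 0 1; 0.2 -0.36 0 0 1; 0.2 -0.36 0 0 1;0 0 0 0 1"
}}

```text
time: 6.55
tool_pos: [0.3163, -0.4695, 0.1887]
eef_rot: [-0.051, -3.14, -0.001]
contact_force: [1.2, 0.3, -0.4]
opening: 0.0856
gripper_force: 0.0
```

```bash
python3 - <<'E'
from h import *
c=snap("top","t3.png",(205,130,405,280),4)
E
```

```text
(no output)
```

View pics/t3.png

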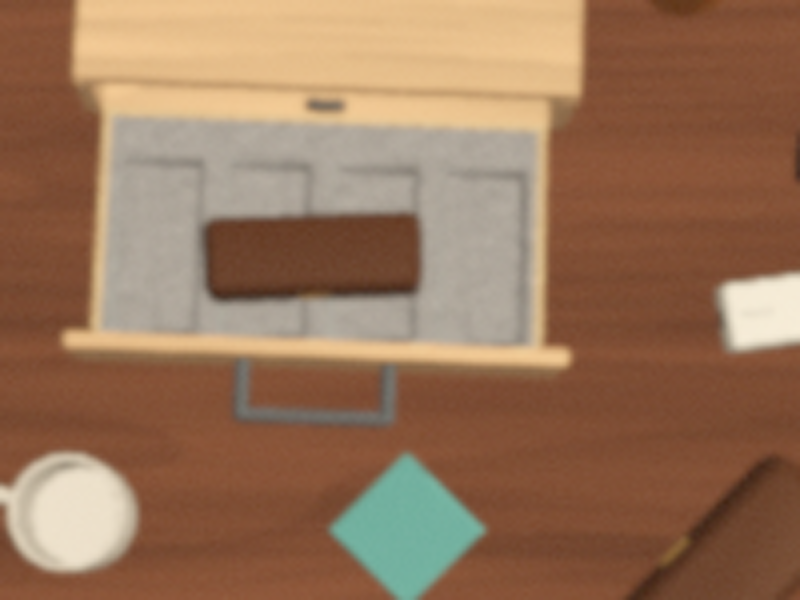

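Case in the drawer: top face roughly (210,220)–(417,214), front (212,297)–(418,290). Handle bar runs (237,416)–(392,420), panel top outer edge (63,345)–(570,366).

```bash
python3 - <<'E'
from h import *
c=eyes.read_camera("top")
f=lambda u,v,z:w(c,205+u/4,130+v/4,z)
h=[f(237,416,.046),f(392,420,.046)];print("handle",(h[0]+h[1])/2)
t=[f(u,v,.064) for u,v in((209,221),(417,214),(418,288),(212,297))];print("case",np.mean(t,0),[np.round(q[:2],4).tolist() for q in t]);d=t[0]-t[1];print(np.degrees(np.arctan2(d[1],d[0])))
fr=np.array([.6842,.0298]);a=np.radians(-1.55);ux=np.array([np.cos(a),np.sin(a)]);uy=np.array([-ux[1],ux[0]])
print("handle open .17:",fr-.22*ux)
for i in range(4):
    p=fr-.101*ux+uy*(i-1.5)*.076
    e=[px(c,[*(p+sx*.0585*ux+sy*.0265*uy),.029]) for sx,sy in((1,1),(1,-1),(-1,-1),(-1,1))]
    print("pocket",i,p.round(4),[((q-[205,130])*4).round(0).tolist() for q in e])
plan(*np.mean(t,0)[:2],.2,0)
E
```

```text
handle [0.46527613 0.03640739 0.046     ]
case [0.57486003 0.03753209 0.064     ] [[0.5978, 0.1093], [0.6037, -0.0325], [0.5525, -0.0331], [0.5453, 0.1065]]
92.37641192478507
handle open .17: [0.4642805  0.03575085]
pocket 0 [ 0.5802 -0.0814] [[448.0, 175.0], [523.0, 178.0], [520.0, 342.0], [444.0, 339.0]]
pocket 1 [ 0.5822 -0.0055] [[340.0, 171.0], [416.0, 174.0], [411.0, 338.0], [335.0, 336.0]]
pocket 2 [0.5843 0.0705] [[233.0, 168.0], [308.0, 170.0], [302.0, 334.0], [226.0, 332.0]]
pocket 3 [0.5863 0.1465] [[125.0, 164.0], [200.0, 167.0], [193.0, 331.0], [117.0, 328.0]]
at [ 0.3183 -0.4674  0.189 ] yaxis 88.34 q6 -0.98 | twist 11.042 shift now [-1.612  3.414 -0.072] after twist [ 3.366  1.71  -0.072]
```

Request:
{"name": "move_arm", "arguments": {
  "increments": "0 0 0 -0.98 0.82; 0 0 0 -0.98 0.82; 0 0 0 -0.98 0.82; 0 0 0 -0.98 0.82; 0 0 0 -0.98 0.82; 0 0 0 -0.98 0.82; 0 0 0 -0.98 0.82; 0 0 0 -0.98 0.82; 0 0 0 -0.98 0.82; 0 0 0 -0.98 0.82; 0 0 0 -0.98 0.82; 0 0 0 -0.98 0.82"
}}

```text
time: 8.15
tool_pos: [0.3197, -0.4661, 0.1895]
eef_rot: [-2.276, 2.165, -0.001]
contact_force: [-0.2, 0.0, -0.4]
opening: 0.07
gripper_force: 0.0
```

```bash
python3 - <<'E'
from h import *
plan(.575,.0375,.19,2.4)
E
```

```text
at [ 0.3197 -0.4661  0.1895] yaxis -177.12 q6 0.67 | twist 0.06 shift now [-3.268e+00 -1.869e+00 -2.000e-03] after twist [-3.283e+00 -1.841e+00 -2.000e-03]
```

Request:
{"name": "move_arm", "arguments": {
  "increments": "-0.3 -0.17 0 0.06 0.82; -0.3 -0.17 0 0 0.82; -0.3 -0.17 0 0 0.82; -0.3 -0.17 0 0 0.82; -0.3 -0.17 0 0 0.82; -0.3 -0.17 0 0 0.82; -0.3 -0.17 0 0 0.82; -0.3 -0.17 0 0 0.82; -0.3 -0.17 0 0 0.82; -0.3 -0.17 0 0 0.82; -0.28 -0.14 0 0 0.82; 0 0 0 0 0.82"
}}

```text
time: 9.65
tool_pos: [0.5766, 0.0383, 0.1884]
eef_rot: [2.266, -2.176, -0.002]
contact_force: [0.0, 0.7, 0.2]
opening: 0.0701
gripper_force: 0.0
```

```bash
python3 - <<'E'
from h import *
plan(.575,.0375,.042,2.4)
E
```

```text
at [0.5766 0.0383 0.1884] yaxis -177.68 q6 -0.37 | twist -0.01 shift now [0.005 0.01  0.976] after twist [0.005 0.01  0.976]
```

Request:
{"name": "move_arm", "arguments": {
  "increments": "0 0.01 0.3 0 0.82; 0 0 0.3 0 0.82; 0 0 0.2 0 0.82; 0 0 0.1 0 0.82; 0 0 0.07 0 0.82; 0 0 0 0 0.82; 0 0 0 0 0.4; 0 0 0 0 0.4; 0 0 0 0 0.4; 0 0 0 0 0.4; 0 0 0 0 0.4; 0 0 0 0 0.4"
}}

```text
time: 11.15
tool_pos: [0.5762, 0.0335, 0.0453]
eef_rot: [-2.257, 2.182, -0.003]
contact_force: [-0.9, 0.5, 5.7]
opening: 0.0548
gripper_force: 64.8
```

Request:
{"name": "move_arm", "arguments": {
  "increments": "0 0 -0.1 0 0.4; 0 0 -0.2 0 0.4; 0 0 -0.3 0 0.4; 0 0 -0.2 0 0.4; 0 0 0 0 0.4"
}}

```text
time: 11.78
tool_pos: [0.5763, 0.0334, 0.1671]
eef_rot: [-2.255, 2.18, -0.004]
contact_force: [-1.1, -0.2, -2.2]
opening: 0.055
gripper_force: 64.1
```

```bash
python3 - <<'E'
from h import *
plan(.4647,.3616,.165,90.5)
E
```

```text
at [0.5763 0.0334 0.1671] yaxis -178.06 q6 -0.37 | twist -11.07 shift now [-2.212  0.67   0.014] after twist [-0.725 -2.194  0.014]
```

Request:
{"name": "move_arm", "arguments": {
  "increments": "-0.22 0.07 0 0 0.4; -0.3 0.09 0 0 0.4; -0.3 0.09 0 0 0.4; -0.3 0.09 0 0 0.4; -0.3 0.09 0 0 0.4; -0.3 0.09 0 0 0.4; -0.3 0.09 0 0 0.4; -0.2 0.06 0 0 0.4; 0 0 0 -0.7 0.4; 0 0 0 -0.9 0.4; 0 0 0 -0.9 0.4;0 0 0 -0.9 0.4"
}}

```text
time: 13.28
tool_pos: [0.4629, 0.3623, 0.1621]
eef_rot: [2.71, -1.584, -0.001]
contact_force: [-0.4, 0.5, -2.1]
opening: 0.0548
gripper_force: 64.0
```

Request:
{"name": "move_arm", "arguments": {
  "increments": "0 0 0.1 -0.9 0.4; 0 0 0.1 -0.9 0.4; 0 0 0.1 -0.9 0.4; 0 0 0.1 -0.9 0.4; 0 0 0 -0.9 0.4;0 0 0 -0.9 0.4; 0 0 0 -0.9 0.4; 0 0 0 -0.9 0.4; 0 0 0 0 0.4"
}}

```text
time: 14.4
tool_pos: [0.4629, 0.3622, 0.1023]
eef_rot: [3.139, -0.091, -0.003]
contact_force: [0.1, 0.2, -1.3]
opening: 0.0547
gripper_force: 64.0
```

```bash
python3 - <<'E'
from h import *
s=r.read_state();print(s["opening"],s["gripper_force"])
plan(.4647,.3616,.028,90.5)
snap("side","s4.png",(170,190,370,340),3)
E
```

```text
0.0546869104186536 64.01897549629211
at [0.4629 0.3622 0.1023] yaxis -93.33 q6 0.51 | twist -0.479 shift now [0.013 0.002 0.496] after twist [0.013 0.003 0.496]
```

View pics/s4.png

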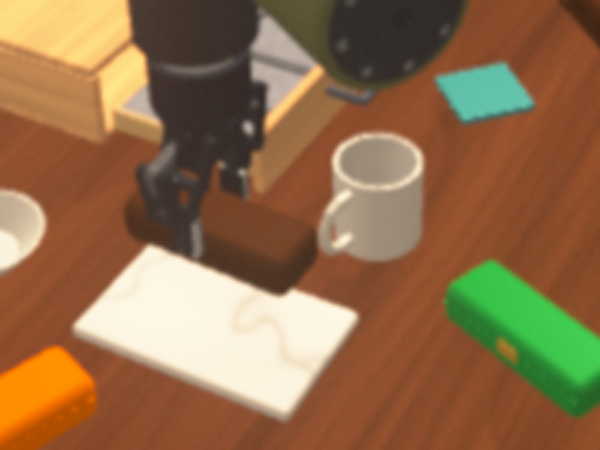

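The case is held level above the slab at about (220,240), clear of the mug. Lowering and releasing.

Request:
{"name": "move_arm", "arguments": {
  "increments": "0 0 0.15 -0.45 0.4; 0 0 0.15 0 0.4; 0 0 0.1 0 0.4; 0 0 0.06 0 0.4; 0 0 0.03 0 0.4; 0 0 0.01 0 0.4; 0 0 0 0 0.4; 0 0 0 0 0.8; 0 0 0 0 0.8; 0 0 0 0 0.8; 0 0 0 0 0.8;0 0 0 0 0.8"
}}

```text
time: 15.95
tool_pos: [0.4635, 0.3627, 0.0286]
eef_rot: [-3.142, -0.009, 0.0]
contact_force: [-0.2, -0.1, -0.4]
opening: 0.0682
gripper_force: 0.0
```

Request:
{"name": "move_arm", "arguments": {
  "increments": "0 0 -0.2 0 0.8; 0 0 -0.3 0 0.8; 0 0 -0.3 0 0.8; 0 0 -0.2 0 0.8; 0 0 0 0 0.8"
}}

```text
time: 16.58
tool_pos: [0.4644, 0.3635, 0.182]
eef_rot: [-3.137, -0.009, -0.006]
contact_force: [-0.5, -0.1, 1.0]
opening: 0.0681
gripper_force: 0.0
```

```bash
python3 - <<'E'
from h import *
plan(.5488,-.305,.178,8)
E
```

```text
at [0.4644 0.3635 0.182 ] yaxis -89.66 q6 0.57 | twist 10.293 shift now [0.536 4.46  0.01 ] after twist [4.492 0.063 0.01 ]
```

```bash
cat >> h.py <<'E'
def banks(c):
    g=c["pixels"].astype(int); m=((g.min(2)>170)).astype(np.uint8); n,L,S,C=cv2.connectedComponentsWithStats(m)
    for i in range(1,n):
        if 300<S[i,4]<800:
            a=cv2.minAreaRect(np.argwhere(L==i)[:,::-1].astype(np.float32)); P=np.array([w(c,*q,.024) for q in cv2.boxPoints(a)])
            e=max([P[1]-P[0],P[2]-P[1]],key=np.linalg.norm); print("white",S[i,4],P.mean(0).round(4),"long",np.round(np.degrees(np.arctan2(e[1],e[0]))%180,1),np.linalg.norm(e).round(3))
E
python3 - <<'E'
from h import *
c=snap("top","t5.png",s=1.2); banks(c)
E
```

```text
white 459 [0.7949 0.8354 0.024 ] long 5.4 0.106
white 380 [ 0.8215 -0.2422  0.024 ] long 90.4 0.064
white 311 [0.6724 0.8298 0.024 ] long 2.4 0.118
white 553 [ 0.5493 -0.3041  0.024 ] long 98.6 0.108
white 554 [ 0.5392 -0.4532  0.024 ] long 97.9 0.11
white 608 [0.4004 0.2105 0.024 ] long 113.8 0.089
```

View pics/t5.png

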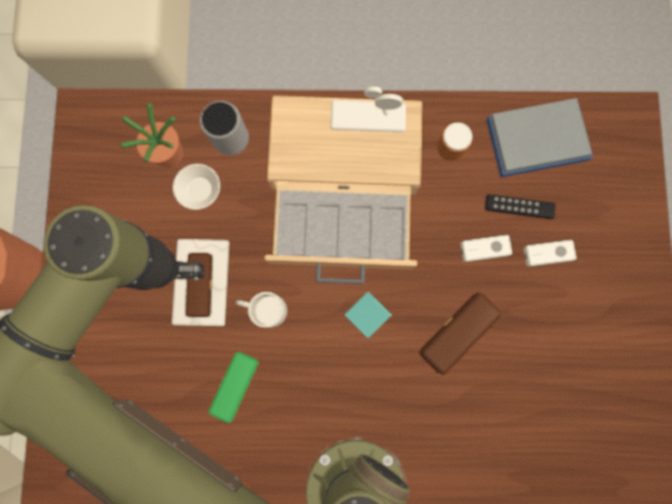

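Request:
{"name": "move_arm", "arguments": {
  "increments": "0 0 0 0.94 0.75; 0 0 0 0.94 0.75; 0 0 0 0.94 0.75; 0 0 0 0.94 0.75; 0 0 0 0.94 0.75; 0 0 0 0.94 0.75; 0 0 0 0.94 0.75; 0 0 0 0.94 0.75; 0 0 0 0.94 0.75; 0 0 0 0.94 0.75; 0 0 0 0.9 0.75; 0 0 0 0 0.75"
}}

```text
time: 18.12
tool_pos: [0.4631, 0.3623, 0.1771]
eef_rot: [2.369, -2.059, -0.0]
contact_force: [0.3, -0.7, -0.9]
opening: 0.0636
gripper_force: 0.0
```

Only two banks are present, both where they started. The case lies lengthwise on the slab at about (198,285), and the drawer is empty.

```bash
python3 - <<'E'
from h import *
plan(.549,-.3045,.16,8.3)
E
```

```text
at [0.4631 0.3623 0.1771] yaxis -171.99 q6 -0.86 | twist -0.037 shift now [4.482 0.052 0.12 ] after twist [4.482 0.075 0.12 ]
```

Request:
{"name": "move_arm", "arguments": {
  "increments": "0.33 0 0.01 -0.04 0.75; 0.38 0 0.01 0 0.75; 0.38 0.01 0.01 0 0.75; 0.38 0.01 0.01 0 0.75; 0.38 0.01 0.01 0 0.75; 0.38 0.01 0.01 0 0.75; 0.38 0.01 0.01 0 0.75; 0.38 0.01 0.01 0 0.75; 0.38 0.01 0.01 0 0.75; 0.38 0 0.01 0 0.75; 0.38 0 0.01 0 0.75; 0.35 0 0 0 0.75"
}}

```text
time: 19.62
tool_pos: [0.549, -0.3058, 0.1609]
eef_rot: [2.378, -2.052, -0.002]
contact_force: [-0.1, 0.6, 0.3]
opening: 0.0643
gripper_force: 0.0
```

Request:
{"name": "move_arm", "arguments": {
  "increments": "0 0 0 0 0.75; 0 0 0 0 0.75"
}}

```text
time: 19.88
tool_pos: [0.5491, -0.3038, 0.1611]
eef_rot: [2.377, -2.054, -0.002]
contact_force: [-0.5, 0.9, -0.9]
opening: 0.0637
gripper_force: 0.0
```

```bash
python3 - <<'E'
from h import *
plan(.549,-.3045,.007,8.3)
E
```

```text
at [ 0.5491 -0.3038  0.1611] yaxis -171.67 q6 0.33 | twist 0.003 shift now [ 0.005 -0.     1.027] after twist [ 0.005 -0.     1.027]
```

Request:
{"name": "move_arm", "arguments": {
  "increments": "0 0 0.3 0 0.75; 0 0 0.3 0 0.75; 0 0 0.25 0 0.75; 0 0 0.1 0 0.75; 0 0 0.05 0 0.75; 0 0 0.02 0 0.75; 0 0 0 0 0.75"
}}

```text
time: 20.75
tool_pos: [0.5501, -0.304, 0.0103]
eef_rot: [-2.376, 2.055, -0.002]
contact_force: [0.1, -0.4, 0.0]
opening: 0.0642
gripper_force: 0.0
```

Request:
{"name": "move_arm", "arguments": {
  "increments": "0 0 0 0 0.3; 0 0 0 0 0.3; 0 0 0 0 0.3; 0 0 0 0 0.3; 0 0 0 0 0.3"
}}

```text
time: 21.38
tool_pos: [0.5501, -0.3042, 0.0105]
eef_rot: [-2.376, 2.055, -0.003]
contact_force: [-0.9, 1.0, 5.5]
opening: 0.0445
gripper_force: 63.9
```

```bash
python3 - <<'E'
from h import *
c=snap("side","s6.png",(270,100,430,220),4)
plan(.5822,-.0055,.12,88.45)
E
```

```text
at [ 0.5501 -0.3042  0.0105] yaxis -171.72 q6 0.33 | twist -10.021 shift now [-1.939 -0.5   -0.732] after twist [ 0.161 -1.996 -0.732]
```

View pics/s6.png

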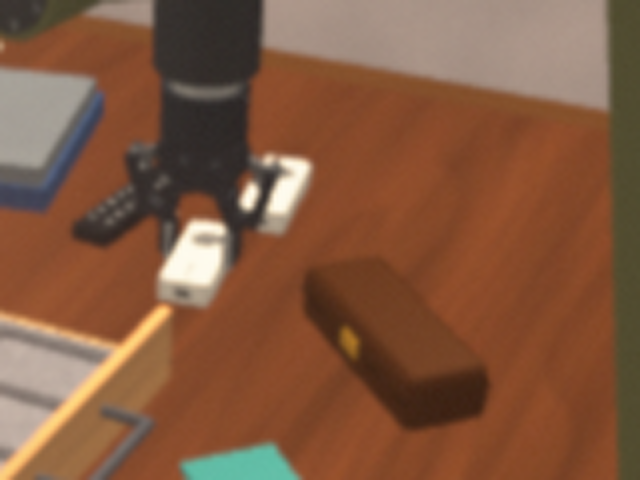

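The bank is gripped squarely across its short side.

Request:
{"name": "move_arm", "arguments": {
  "increments": "0 0 -0.2 0 0.3; 0 0 -0.3 0 0.3; 0 0 -0.25 0 0.3; -0.2 -0.05 0 0 0.3; -0.3 -0.08 0 0 0.3; -0.3 -0.08 0 0 0.3; -0.3 -0.08 0 0 0.3; -0.3 -0.08 0 0 0.3; -0.3 -0.07 0 0 0.3; -0.24 -0.06 0 0 0.3; 0 0 0 -0.6 0.3; 0 0 0 -0.94 0.3"
}}

```text
time: 22.92
tool_pos: [0.5812, -0.0044, 0.1205]
eef_rot: [2.586, -1.782, -0.003]
contact_force: [0.2, -0.0, -2.1]
opening: 0.0444
gripper_force: 63.0
```

Request:
{"name": "move_arm", "arguments": {
  "increments": "0 0 0 -0.94 0.3; 0 0 0 -0.94 0.3; 0 0 0 -0.94 0.3; 0 0 0 -0.94 0.3; 0 0 0 -0.94 0.3; 0 0 0 -0.94 0.3; 0 0 0 -0.94 0.3; 0 0 0 -0.94 0.3; 0 0 0 -0.94 0.3; 0 0 0 0 0.3; 0 0 0 0 0.3"
}}

```text
time: 24.3
tool_pos: [0.5815, -0.0051, 0.121]
eef_rot: [-3.141, 0.052, 0.001]
contact_force: [-0.3, 0.1, -1.6]
opening: 0.0444
gripper_force: 63.0
```

```bash
python3 - <<'E'
from h import *
plan(.5822,-.0055,.06,88.45)
E
```

```text
at [ 0.5815 -0.0051  0.121 ] yaxis -91.88 q6 1.2 | twist -0.042 shift now [0.005 0.002 0.407] after twist [0.005 0.002 0.407]
```

Request:
{"name": "move_arm", "arguments": {
  "increments": "0 0 0.15 -0.04 0.3; 0 0 0.2 0 0.3; 0 0 0.1 0 0.3; 0 0 0.05 0 0.3; 0 0 0.03 0 0.3; 0 0 0.03 0 0.3; 0 0 0.02 0 0.3; 0 0 0.01 0 0.3; 0 0 0 0 0.3"
}}

```text
time: 25.42
tool_pos: [0.5818, -0.0051, 0.0331]
eef_rot: [-3.141, 0.039, -0.0]
contact_force: [-0.1, 0.7, -2.3]
opening: 0.0442
gripper_force: 63.0
```

```bash
python3 - <<'E'
from h import *
plan(.5822,-.0055,.0325,88.45); s=r.read_state();print(s["contact_force"],s["opening"])
E
```

```text
at [ 0.5818 -0.0051  0.0331] yaxis -91.41 q6 1.21 | twist 0.017 shift now [0.003 0.003 0.004] after twist [0.003 0.003 0.004]
[-0.07547541  0.68994657 -2.33381032] 0.044159253396193913
```

No contact, so the bank is inside the pocket. Releasing and retreating.

Request:
{"name": "move_arm", "arguments": {
  "increments": "0 0 0 0 0.7; 0 0 0 0 0.7; 0 0 0 0 0.7; 0 0 0 0 0.7; 0 0 -0.2 0 0.75; 0 0 -0.3 0 0.75; 0 0 -0.3 0 0.75; 0 0.3 0 0 0.75; 0 0.4 0 0 0.75; 0 0.4 0 0 0.75; 0 0.4 0 0 0.75;0 0.4 0 0 0.75"
}}

```text
time: 26.92
tool_pos: [0.5745, -0.2919, 0.1532]
eef_rot: [3.141, -0.038, 0.001]
contact_force: [1.6, 0.0, 0.3]
opening: 0.0637
gripper_force: 0.0
```

Request:
{"name": "move_arm", "arguments": {
  "increments": "0 0.4 0 0.9 0.75; 0 0 0 0.9 0.75; 0 0 0 0.9 0.75; 0 0 0 0.9 0.75; 0 0 0 0.9 0.75; 0 0 0 0.9 0.75; 0 0 0 0.9 0.75; 0 0 0 0.9 0.75; 0 0 0 0.9 0.75; 0 0 0 0.9 0.75; 0 0 0 0.9 0.75; 0 0 0 0 0.75"
}}

```text
time: 28.42
tool_pos: [0.5733, -0.35, 0.1529]
eef_rot: [2.397, -2.031, -0.0]
contact_force: [0.5, -0.6, 0.3]
opening: 0.0642
gripper_force: 0.0
```

```bash
python3 - <<'E'
from h import *
c=snap("top","t7.png",(200,120,500,310),2.6); banks(c)
plan(.539,-.453,.13,7.9)
E
```

```text
white 749 [0.821  0.8382 0.024 ] long 1.2 0.162
white 364 [0.6713 0.8299 0.024 ] long 2.0 0.121
white 617 [ 0.5865 -0.0065  0.024 ] long 177.9 0.113
white 418 [ 0.539  -0.4533  0.024 ] long 97.9 0.11
white 613 [0.4005 0.2104 0.024 ] long 114.2 0.088
white 307 [0.1724 0.7512 0.024 ] long 1.3 0.095
at [ 0.5732 -0.35    0.1529] yaxis -170.47 q6 0.42 | twist 0.204 shift now [0.639 0.339 0.153] after twist [0.649 0.32  0.153]
```

View pics/t7.png

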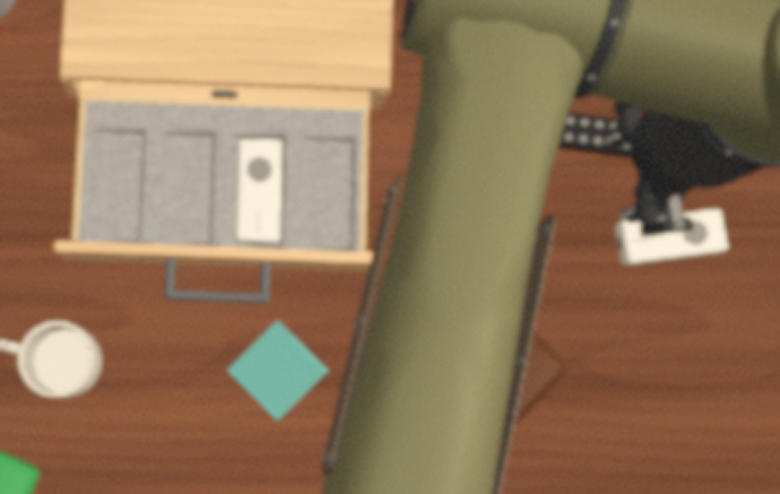

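Bank 1 is seated in pocket 1 (white block at (260,190)), and the second bank is unmoved at (672,237).

Request:
{"name": "move_arm", "arguments": {
  "increments": "0.2 0.1 0.03 0.2 0.75; 0.25 0.12 0.05 0 0.75; 0.2 0.1 0.05 0 0.75; 0 0 0 0 0.75; 0 0 0 0 0.75"
}}

```text
time: 29.1
tool_pos: [0.5399, -0.4532, 0.1335]
eef_rot: [-2.368, 2.064, 0.0]
contact_force: [0.1, 0.7, 0.3]
opening: 0.0641
gripper_force: 0.0
```

```bash
python3 - <<'E'
from h import *
plan(.539,-.4533,.009,7.9)
E
```

```text
at [ 0.5399 -0.4532  0.1335] yaxis -172.15 q6 0.55 | twist -0.006 shift now [-0.     0.006  0.83 ] after twist [-0.     0.006  0.83 ]
```

Request:
{"name": "move_arm", "arguments": {
  "increments": "0 0 0.3 0 0.75; 0 0 0.25 0 0.75; 0 0 0.15 0 0.75; 0 0 0.08 0 0.75; 0 0 0.03 0 0.75; 0 0 0.01 0 0.75; 0 0 0 0 0.75; 0 0 0 0 0.3; 0 0 0 0 0.3; 0 0 0 0 0.3; 0 0 0 0 0.3; 0 0 0 0 0.3"
}}

```text
time: 30.6
tool_pos: [0.5403, -0.4538, 0.0118]
eef_rot: [2.367, -2.065, 0.003]
contact_force: [-1.6, 1.1, 5.2]
opening: 0.0439
gripper_force: 63.8
```

Request:
{"name": "move_arm", "arguments": {
  "increments": "0 0 -0.2 0 0.3; 0 0 -0.3 0 0.3; 0 0 -0.25 0 0.3; 0 0 0 0 0.3"
}}

```text
time: 31.1
tool_pos: [0.541, -0.4543, 0.1268]
eef_rot: [-2.366, 2.065, -0.009]
contact_force: [-0.1, -0.0, -1.7]
opening: 0.044
gripper_force: 63.1
```

```bash
python3 - <<'E'
from h import *
plan(.5843,.0705,.12,88.45)
c=eyes.read_camera("top"); banks(c)
E
```

```text
at [ 0.541  -0.4543  0.1268] yaxis -172.22 q6 0.55 | twist -10.083 shift now [-3.427 -0.759  0.036] after twist [ 0.194 -3.505  0.036]
white 711 [0.8211 0.8382 0.024 ] long 1.2 0.161
white 381 [ 0.8215 -0.2422  0.024 ] long 90.4 0.064
white 327 [0.6711 0.8297 0.024 ] long 2.6 0.121
white 609 [ 0.5865 -0.0065  0.024 ] long 178.1 0.113
white 384 [ 0.5582 -0.4872  0.024 ] long 96.8 0.074
white 605 [0.4004 0.2104 0.024 ] long 114.2 0.088
```

Request:
{"name": "move_arm", "arguments": {
  "increments": "-0.23 -0.06 0 0 0.3; -0.32 -0.07 0 0 0.3; -0.32 -0.07 0 0 0.3; -0.32 -0.07 0 0 0.3; -0.32 -0.07 0 0 0.3; -0.32 -0.07 0 0 0.3; -0.32 -0.07 0 0 0.3; -0.32 -0.07 0 0 0.3; -0.32 -0.07 0 0 0.3; -0.32 -0.07 0 0 0.3; -0.32 -0.07 0 0 0.3; 0 0 0 0 0.3"
}}

```text
time: 32.65
tool_pos: [0.5818, 0.0746, 0.12]
eef_rot: [2.369, -2.059, -0.005]
contact_force: [-0.4, -0.6, -2.1]
opening: 0.0447
gripper_force: 63.0
```

Request:
{"name": "move_arm", "arguments": {
  "increments": "0 0 0 -0.6 0.3; 0 0 0 -0.95 0.3; 0 0 0 -0.95 0.3; 0 0 0 -0.95 0.3; 0 0 0 -0.95 0.3; 0 0 0 -0.95 0.3; 0 0 0 -0.95 0.3; 0 0 0 -0.95 0.3; 0 0 0 -0.95 0.3; 0 0 0 -0.95 0.3; 0 0 0 -0.95 0.3; 0 0 0 0 0.3"
}}

```text
time: 34.15
tool_pos: [0.5822, 0.0711, 0.1211]
eef_rot: [3.141, -0.042, -0.005]
contact_force: [-0.4, 0.2, -2.1]
opening: 0.0443
gripper_force: 63.0
```

```bash
python3 - <<'E'
from h import *
plan(.5843,.0705,.034,88.45)
snap("side","s8.png",(150,140,310,260),4)
E
```

```text
at [0.5822 0.0711 0.1211] yaxis -91.53 q6 1.08 | twist 0.003 shift now [0.016 0.003 0.581] after twist [0.016 0.003 0.581]
```

View pics/s8.png

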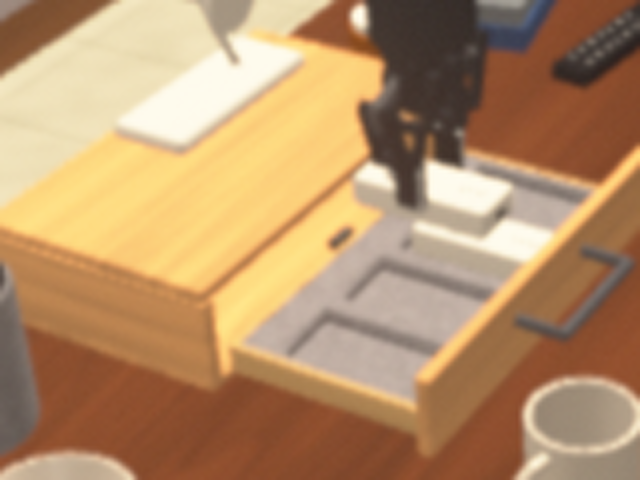

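The held bank is level above pocket 2, and bank 1 is in its pocket. Lowering.

Request:
{"name": "move_arm", "arguments": {
  "increments": "0.01 0 0.15 0 0.3; 0 0 0.2 0 0.3; 0 0 0.1 0 0.3; 0 0 0.05 0 0.3; 0 0 0.03 0 0.3; 0 0 0.02 0 0.3; 0 0 0.02 0 0.3; 0 0 0.01 0 0.3; 0 0 0 0 0.3"
}}

```text
time: 35.33
tool_pos: [0.5846, 0.0718, 0.0361]
eef_rot: [-3.141, 0.039, -0.0]
contact_force: [-0.8, 0.8, -1.3]
opening: 0.0443
gripper_force: 63.0
```

```bash
python3 - <<'E'
from h import *
plan(.5843,.0705,.034,88.45)
E
```

```text
at [0.5846 0.0718 0.0361] yaxis -91.42 q6 1.08 | twist 0.017 shift now [-0.002  0.009  0.014] after twist [-0.002  0.009  0.014]
```

Next I'll lower the last 2 mm, release and retreat, then look at both banks.

Request:
{"name": "move_arm", "arguments": {
  "increments": "0 0.01 0.01 0 0.3; 0 0 0 0 0.3; 0 0 0 0 0.7; 0 0 0 0 0.7; 0 0 0 0 0.7; 0 0 0 0 0.7; 0 0 -0.2 0 0.7; 0 0 -0.3 0 0.7; 0 0 -0.3 0 0.7; 0.2 0.3 0 0 0; 0.2 0.3 0 0 0; 0.2 0.3 0 0 0"
}}

```text
time: 36.83
tool_pos: [0.672, -0.0681, 0.1547]
eef_rot: [-3.141, 0.038, -0.001]
contact_force: [1.7, 1.2, 0.6]
opening: 0.0051
gripper_force: 0.0
```

Request:
{"name": "move_arm", "arguments": {
  "increments": "0.2 0.3 0 0 0; 0.2 0.3 0 0 0; 0.1 0.3 0 0 0; 0 0.3 0 0 0; 0 0.3 0 0 0; 0 0.3 0 0 0; 0 0.3 0 0 0; 0 0 0 0 0"
}}

```text
time: 37.83
tool_pos: [0.7369, -0.3876, 0.1525]
eef_rot: [-3.141, 0.046, 0.004]
contact_force: [-0.3, 0.3, -0.3]
opening: 0.0002
gripper_force: 0.0
```

```bash
python3 - <<'E'
from h import *
c=snap("top","t9.png",(130,120,390,315),3); banks(c)
fr=np.array([.6842,.0298]);a=np.radians(-1.55);ux=np.array([np.cos(a),np.sin(a)])
plan(*(fr-.22*ux-.04*ux),.15,88.45)
E
```

```text
white 409 [0.7919 0.8351 0.024 ] long 5.7 0.1
white 793 [0.6869 0.3913 0.024 ] long 32.1 0.103
white 616 [0.5888 0.0702 0.024 ] long 178.8 0.113
white 601 [ 0.5865 -0.0059  0.024 ] long 178.7 0.112
white 594 [0.4004 0.2105 0.024 ] long 113.8 0.089
at [ 0.7376 -0.3856  0.153 ] yaxis -91.57 q6 1.79 | twist -0.002 shift now [-2.165 -2.758  0.025] after twist [-2.164 -2.759  0.025]
```

View pics/t9.png

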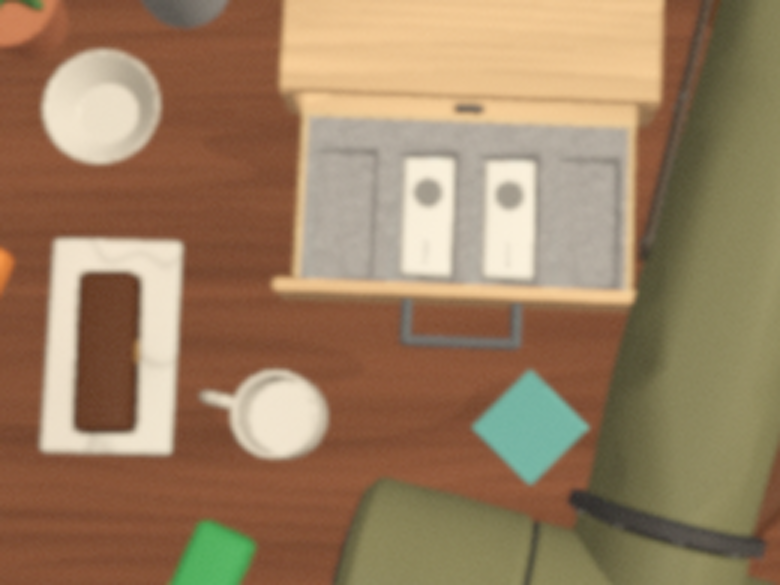

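Both banks sit in pockets 2 and 1 (white blocks at (428,217) and (510,218)), and the case lies along the slab at (107,352). Now I'll go in front of the handle and close the drawer.

Request:
{"name": "move_arm", "arguments": {
  "increments": "-0.25 -0.3 0 0 0; -0.25 -0.3 0 0 0; -0.25 -0.3 0 0 0; -0.25 -0.3 0 0 0; -0.25 -0.3 0 0 0; -0.22 -0.3 0 0 0; -0.22 -0.3 0 0 0; -0.22 -0.3 0 0 0; -0.21 -0.3 0 0 0; -0.05 -0.06 0 0 0; 0 0 0 0 0; 0 0 0 0 0"
}}

```text
time: 39.38
tool_pos: [0.4235, 0.0378, 0.1545]
eef_rot: [3.141, -0.039, -0.0]
contact_force: [0.5, -0.6, -0.1]
opening: 0.0002
gripper_force: 0.0
```

```bash
python3 - <<'E'
from h import *
fr=np.array([.6842,.0298]);a=np.radians(-1.55);ux=np.array([np.cos(a),np.sin(a)])
plan(*(fr-.22*ux-.04*ux),.032,88.45)
E
```

```text
at [0.4235 0.0378 0.1545] yaxis -91.44 q6 0.98 | twist 0.014 shift now [0.006 0.006 0.817] after twist [0.006 0.006 0.817]
```

Request:
{"name": "move_arm", "arguments": {
  "increments": "0 0 0.3 0 0; 0 0 0.3 0 0; 0 0 0.2 0 0; 0 0 0 0 0; 0.06 0 0 0 0; 0.06 0 0 0 0; 0.06 0 0 0 0; 0.08 0 0 0 0; 0.08 0 0 0 0; 0.08 0 0 0 0; 0.08 0 0 0 0; 0.08 0 0 0 0"
}}

```text
time: 40.88
tool_pos: [0.5109, 0.036, 0.0345]
eef_rot: [3.141, -0.039, -0.001]
contact_force: [-1.3, -1.1, 1.2]
opening: -0.0001
gripper_force: 1.1
```

Request:
{"name": "move_arm", "arguments": {
  "increments": "0.08 0 0 0 0; 0.08 0 0 0 0; 0.08 0 0 0 0; 0.08 0 0 0 0; 0.08 0 0 0 0; 0.06 0 0 0 0; 0.05 0 0 0 0; 0.03 0 0 0 0; 0.03 0 0 0 0; 0.03 0 0 0 0; 0 0 0 0 0"
}}

```text
time: 42.25
tool_pos: [0.6008, 0.0341, 0.0348]
eef_rot: [-3.141, 0.039, -0.002]
contact_force: [0.4, 0.1, -0.1]
opening: 0.0004
gripper_force: 0.0
```

```bash
python3 - <<'E'
from h import *
fr=np.array([.6842,.0298]);a=np.radians(-1.55);ux=np.array([np.cos(a),np.sin(a)])
plan(*(fr-.05*ux-.016*ux),.032,88.45)
E
```

```text
at [0.6008 0.0341 0.0348] yaxis -91.41 q6 1.16 | twist 0.018 shift now [0.117 0.014 0.019] after twist [0.117 0.014 0.019]
```

Still about 17 mm from home, so I'll push slowly through the catch.

Request:
{"name": "move_arm", "arguments": {
  "increments": "0.02 0 0 0 0; 0.02 0 0 0 0; 0.02 0 0 0 0; 0.02 0 0 0 0; 0.015 0 0 0 0; 0.015 0 0 0 0; 0.01 0 0 0 0; 0 0 0 0 0; 0 0 0 0 0"
}}

```text
time: 43.38
tool_pos: [0.6181, 0.0334, 0.0345]
eef_rot: [-3.141, 0.039, 0.0]
contact_force: [-0.5, 0.1, 0.2]
opening: -0.0
gripper_force: 0.0
```

```bash
python3 - <<'E'
from h import *
fr=np.array([.6842,.0298]);a=np.radians(-1.55);ux=np.array([np.cos(a),np.sin(a)])
plan(*(fr-.05*ux-.016*ux),.032,88.45)
snap("side","s10.png",(150,130,310,250),4)
E
```

```text
at [0.6181 0.0334 0.0345] yaxis -91.42 q6 1.17 | twist 0.017 shift now [0.001 0.012 0.016] after twist [0.001 0.012 0.016]
```

View pics/s10.png

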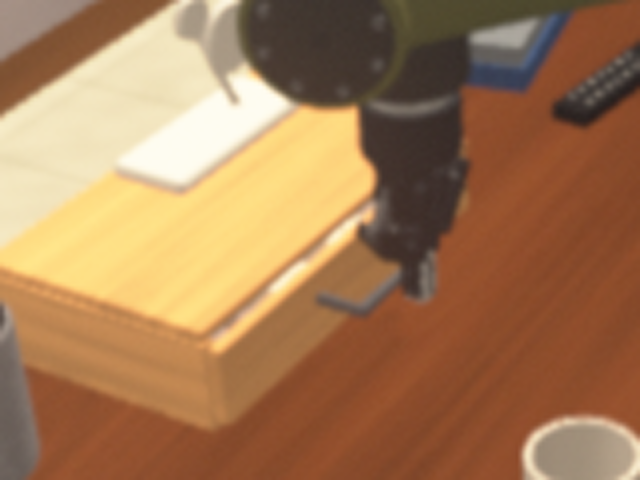

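The drawer looks shut (panel against the unit, handle at (360,295)). I'll nudge a few mm more and watch the force to confirm it's on its stop.

Request:
{"name": "move_arm", "arguments": {
  "increments": "0.01 0 0 0 0; 0.01 0 0 0 0; 0.01 0 0 0 0; 0 0 0 0 0"
}}

```text
time: 43.92
tool_pos: [0.6208, 0.0333, 0.0345]
eef_rot: [3.141, -0.039, -0.007]
contact_force: [-9.2, 2.7, 5.8]
opening: 0.0001
gripper_force: 5.0
```

On the stop: force rises at TCP x=0.621, the expected home. Backing off and raising.

Request:
{"name": "move_arm", "arguments": {
  "increments": "-0.1 0 0 0 0; -0.2 0 0 0 0; -0.3 0 0 0 0; 0 0 -0.3 0 0; 0 0 -0.4 0 0; 0 0 -0.4 0 0; 0 0.4 0 0 0; 0 0.4 0 0 0; 0 0.4 0 0 0; 0 0.4 0 0 0; 0 0.4 0 0 0; 0 0.4 0 0 0"
}}

```text
time: 45.42
tool_pos: [0.5236, -0.3264, 0.1998]
eef_rot: [3.141, -0.039, 0.001]
contact_force: [1.5, -0.0, 0.5]
opening: 0.0002
gripper_force: 0.0
```

Request:
{"name": "move_arm", "arguments": {
  "increments": "0 0.3 0 0 0; 0 0 0 0 0; 0 0 0 0 0; 0 0 0 0 0"
}}

```text
time: 45.92
tool_pos: [0.523, -0.3684, 0.1999]
eef_rot: [3.141, -0.037, 0.001]
contact_force: [-0.2, 0.3, 0.3]
opening: 0.0004
gripper_force: 0.0
```

```bash
python3 - <<'E'
from h import *
c=snap("top","t11.png",(130,80,380,270),3)
fr=np.array([.6842,.0298]);a=np.radians(-1.55);ux=np.array([np.cos(a),np.sin(a)]);uy=np.array([-ux[1],ux[0]])
for op in(0,.006,.014):print(op,[((px(c,[*(fr-(.05+op)*ux+s*.05*uy),.046])-[130,80])*3).round(1).tolist() for s in(1,-1)])
print(r.read_state()["contact_force"])
E
```

```text
0 [[414.0, 280.0], [521.8, 283.6]]
0.006 [[413.7, 286.3], [521.6, 289.9]]
0.014 [[413.4, 294.8], [521.4, 298.4]]
[-0.75866491  0.20104417 -0.19995842]
```

View pics/t11.png

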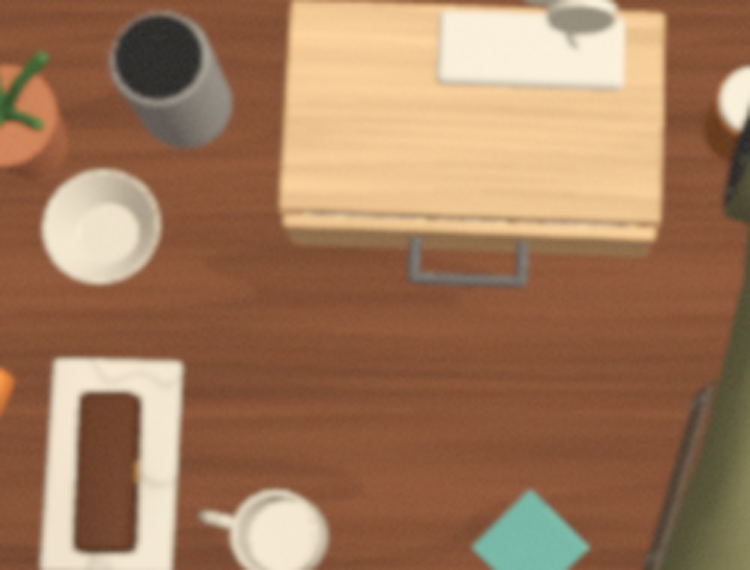

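The handle bar lies at (414,279)–(523,283), which matches the 0 mm prediction, so the drawer is home. The case is on the slab at (107,472) and the mug is untouched.

```bash
python3 -c "
from cell import r
print(r.close_job())"
```

```text
the job is handed in; nothing more can be done
None
```

I handed the job in with the drawer shut on its stop, both white power banks (only two were out) seated in pockets 1 and 2, the case lying lengthwise on the slab, and the mug and remote left alone; no verdict came back.

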